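# Candling a bisque test tile over the iris lamp

## Task

Get the round bisque tile ready for its pinhole check on the candling lamp, using only pushes of the fingertips: push the iris lever by its upright knob around its arc until its pointer stands opposite the brass index clip on the scale, then push the tile flat along the guides until it is fully home against the stop and covers the window, and last press the raised front half of the paddle switch down so the lamp is on. Do not pick up or lift the tile, and leave everything else where it is.

Things in the scene. Friction and masses are not known exactly. Their poses are not given: they have to be found in the camera images.
- candling_lamp: Grey lamp housing, fixed on the bench. Origin on the bench below the window centre (the iris axis); x away from the robot at yaw 0, y left, z up. Spans x -118 to 62, y -145 to 105 mm. Front ledge and left end 40 mm high; the aluminium stage (x -50 to 50, y -145 to 66) 50 mm high. Position and yaw vary.
- window_centre (a point): Centre of the 60 mm round glass window, on the stage surface, 50 mm above the bench; axis of the iris ring and lever. The iris leaves show through the glass. Along the stage two 6 mm high steel guides run in the housing's y, inner faces 41 mm either side of the window centre, open at the right end; a 6 mm high stop lies across, 39.5 mm left of the centre.
- iris_lever (a joint): Angle of iris ring and lever about the window axis, rad: 0 (iris nearly shut, lever at the left end of its arc) to 1.70 (wide open, right end); grows counter-clockwise from above; at 0.85 the lever points along the housing's -x. Starts near the open end. Stiff by friction: about 2.6 N at the knob moves it, and it stays where it is left.
- iris_knob (a point): On the axis of the lever's upright black knob, 85 mm from the window axis, 68 mm above the bench. The knob is 13 mm in diameter and stands 52 to 85 mm above the bench on the flat steel lever arm (top at 46 mm), which comes out of a slit below the stage.
- iris_pointer (a point): Point of the lever's pointer, 99.2 mm from the window axis and 44 mm above the bench, in line with window axis and knob.
- index_point (a point): Where the pointer's point must stand: on the line of the brass index clip, 99.2 mm from the window axis (2.6 mm in front of the clip's own point), 44 mm above the bench. The clip, 11 mm wide, its screw up to 53 mm above the bench, is clamped on the graduated scale in front of the lever; its place varies, always nearer the shut (left) end than the lever's start.
- test_tile: Round bisque (reddish clay) disc, 78 mm in diameter, 10 mm thick, about 60 g, lying loose and flat on the stage between the guides near their open right end. Origin at the centre of its underside. Fully home, its centre is at the window centre to within 2 mm.
- lamp_switch (a joint): Angle of the black paddle switch, rad: 0 off (front half raised, as at the start) to 0.36 on (front half level). Pressing the front half takes about 4 N; it stays as it is left. It counts as on from 0.26.
- switch_press (a point): Where to press, straight down: middle of the top of the switch's front half (22 x 24 mm), 14 mm in front of its pivot; about 53 mm above the bench when off, 48 mm when on. The switch lies on the front ledge, its pivot 83 mm in front of and 119 mm to the right of the window axis.
- wood_paddle: Bystander: small grey wooden paddle, 76 x 25 x 8 mm, lying on the low left end of the housing.
- lead_holder: Bystander: dark lead holder, 115 x 28 x 8 mm, on the bench just in front of the housing.
- glaze_jar: Bystander: glass jar of glaze, 96 mm in diameter, 153 mm high, at the back left.
- wood_wedge: Bystander: wooden wedge, 55 x 46 x 22 mm, on the bench nearer the robot.

How it is judged:
By the outcome, as a careful person would: the job done as asked, in the order asked, and still so for the second after the job is handed in, with the robot touching nothing.
It also fails if it takes over 48 s, if anything falls off the work surface, if the arm or the gripper's body presses on something with over 40 N, if the wrist force passes 120 N, or if a joint passes its speed limit or range.

## Robot

A 6-joint arm with a two-finger parallel gripper is mounted at the origin on the work surface; the furniture and walls round the work are solid. World frame = base frame: x ahead of the robot, y to its left, z up, the work surface at z = 0. Lengths are in m, angles in degrees, forces in N, time in s.
With the tool pointing down it reaches from about 0.4 to 0.825 m from the base axis. Payload 7 kg.
Tool frame: the origin (TCP) lies midway between the tips of the shut fingers; the grasp point (between the pads) lies 19 mm behind it; z points along the fingers, y is the line along which they close (so a half turn about z gives the same grasp; the last joint's range is limited). The gripper opens to 88 mm and grips with 3 to 60 N. Pads are 19 mm wide; open, the fingers measure 130 mm over their backs; the gripper's body (78 mm by 193 mm) begins 47 mm behind the grasp point.
Start: joints at [86.179, 20.546, 0.682, 0, -70.136, -16.507], TCP at [0.235, 0.633, 0.227] pointing down, gripper open.
Joint ranges: [-176.03, 176.03], [-82.01, 121.73], [-58.28, 71.71], [-173.87, 95.51], [-174.79, -0.11], [-173.66, 173.66]. Speed limits (degrees/s): [136.94, 136.94, 172.46, 180, 180, 180].

## Interface

Orientations are given as a 3x3 rotation matrix whose columns are the frame's x, y, z axes.
In Python, from rig import robot gives the robot as it stands. Calls block until the motion is done:
- robot.goto(position, orientation): joint-space move of the TCP to a pose.
- robot.servo_line(position, ori=None, speed=0.15): straight line of the TCP; ori=None keeps the orientation; speed is the mean speed in m/s.
- robot.movej(angles): joint-space move.
- robot.move_gripper(opening): opening from 0.0 (shut) to 1.0 (fully open); the grip force is fixed at half the most; returns when the fingers have stopped.
- robot.dwell(seconds).
- robot.ik(position, orientation): joint angles nearest the present ones, or None.
- robot.grab_frame(name): name is "scene" or "top" or "wrist"; returns (picture, depth): 480x640x3 uint8, red, green, blue; 480x640 float32, m along the optical axis (not along the pixel's ray), 0 where there is no reading.
- robot.camera_info(name): a dict with "vfov" (degrees; the focal length in pixels is half the picture's height over the tangent of half this angle, whatever the lens; pixels are square), "cx", "cy" (the principal point, pixels), "k1" (the pictures are not rectified: a ray, as slopes to the right and down, at radius r is drawn at 1 + k1 r^2 times it, then the intrinsics apply), "view" (4x4, takes a point from world to camera coordinates); the wrist camera has in their place "T_tool_cam" (4x4, takes a point from camera to tool coordinates, whose origin is the TCP and whose axes are the flange's). Camera axes: x right, y down, z forward; pixel columns grow to the right and rows downward; lengths in m; the calibration is good to about 2 mm. A picture is of the moment at which its call begins: read the wrist's pose just before it. camera_info takes no time and is no camera call.
A pose or a line that the arm cannot do raises robot.Unreachable and nothing moves.
- robot.job_done(): hands the job in; it is judged then, once.
Readings, each from a call of its own:
- robot.read_t(): time.
- robot.read_qpos(): joint angles.
- robot.read_qvel(): joint speeds.
- robot.read_effort(): joint torques, N m.
- robot.read_position(): TCP position.
- robot.read_tcp_rot(): TCP orientation.
- robot.read_force(): force on the tool from outside, world axes, zero at the start.
- robot.read_ft_torque(): the same for the moment, N m.
- robot.read_grip_width(): opening from 0.0 (shut) to 1.0 (fully open).
- robot.read_finger_force(): force on a finger pad.
Only numpy, scipy, OpenCV 4.12 (cv2) and the standard library are available. Lean on these libraries where they do the work, as an engineer would, in place of code of your own. Each camera call takes 0.05 s, during which the arm holds its last target. There are 200 camera calls.

## Working session

There is one attempt and no reset: what is moved stays moved. The work goes in short steps, each a Python script; the robot and the scene stay as the last script left them, time stands still between calls to the robot, and variables do not carry over. Pictures are saved under pics/ and viewed, at most 10 in all, crops included, and the job is handed in when it is done.

```bash
mkdir -p pics
cat > h.py <<'E'
import numpy as np, cv2
from rig import robot
def grab(n,save=None):
    T=None
    ci=robot.camera_info(n)
    if n=="wrist":
        W=np.eye(4);W[:3,:3]=robot.read_tcp_rot();W[:3,3]=robot.read_position();T=W@np.array(ci["T_tool_cam"])
    else: T=np.linalg.inv(np.array(ci["view"]))
    p,d=robot.grab_frame(n)
    f=240/np.tan(np.radians(ci["vfov"])/2)
    c=dict(T=T,f=f,cx=ci["cx"],cy=ci["cy"],k1=ci["k1"])
    if save:
        cv2.imwrite(f"pics/{save}.png",p[:,:,::-1]); np.savez(f"pics/{save}.npz",p=p,d=d,**c)
    return p,d,c
def load(s):
    z=np.load(f"pics/{s}.npz"); return z["p"],z["d"],{k:z[k] for k in("T","f","cx","cy","k1")}
def ray(c,u,v):
    K=np.array([[c["f"],0,c["cx"]],[0,c["f"],c["cy"]],[0,0,1]],float)
    s=cv2.undistortPoints(np.array([[[u,v]]],float),K,np.array([c["k1"],0,0,0],float))[0,0]
    return c["T"][:3,3],c["T"][:3,:3]@np.array([s[0],s[1],1])
def atz(c,u,v,z):
    o,r=ray(c,u,v); return o+r*(z-o[2])/r[2]
def atd(c,d,u,v):
    o,r=ray(c,u,v); return o+r*d[int(v),int(u)]
def proj(c,P):
    q=np.linalg.inv(c["T"])@np.r_[P,1]; s=q[:2]/q[2]; s=s*(1+c["k1"]*(s@s)); return c["f"]*s+[c["cx"],c["cy"]]
def tri(c1,p1,c2,p2):
    A=[];b=[]
    for c,p in((c1,p1),(c2,p2)):
        o,r=ray(c,*p); r=r/np.linalg.norm(r); M=np.eye(3)-np.outer(r,r); A.append(M); b.append(M@o)
    return np.linalg.lstsq(np.vstack(A),np.hstack(b),rcond=None)[0]
E
python3 - <<'E'
from h import *
for n in("scene","top","wrist"):
    p,d,c=grab(n,n+"0"); print(n,c["T"].round(3).tolist(),c["f"],c["cx"],c["cy"],c["k1"])
print(robot.read_t(),robot.read_tcp_rot().round(3).tolist())
E
```

```text
scene [[0.579, -0.372, 0.726, -0.21], [-0.815, -0.285, 0.504, -0.571], [0.02, -0.883, -0.468, 0.518], [0.0, 0.0, 0.0, 1.0]] 540.1106693902545 320.4657640550128 246.79944006301236 -0.038812859151142805
top [[-0.0, -0.998, 0.056, 0.391], [-1.0, 0.0, 0.001, -0.1], [-0.001, -0.056, -0.998, 1.111], [0.0, 0.0, 0.0, 1.0]] 504.3164422066495 323.24577674995896 243.82534231410463 0.025638557213294045
wrist [[-0.348, -0.901, -0.259, 0.305], [-0.938, 0.334, 0.095, 0.607], [0.001, 0.276, -0.961, 0.384], [0.0, 0.0, 0.0, 1.0]] 331.97837206216235 316.2219218501852 245.5544558446902 -0.06114244781647821
0.15 [[0.938, -0.347, -0.0], [-0.347, -0.938, -0.001], [0.0, 0.001, -1.0]]
```

View pics/top0.png

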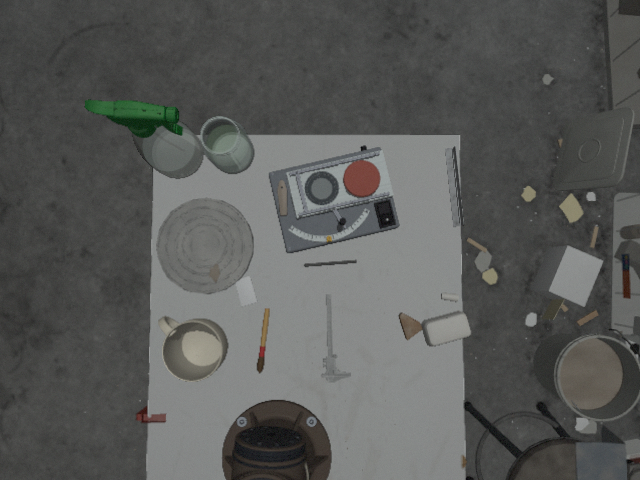

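View pics/scene0.png

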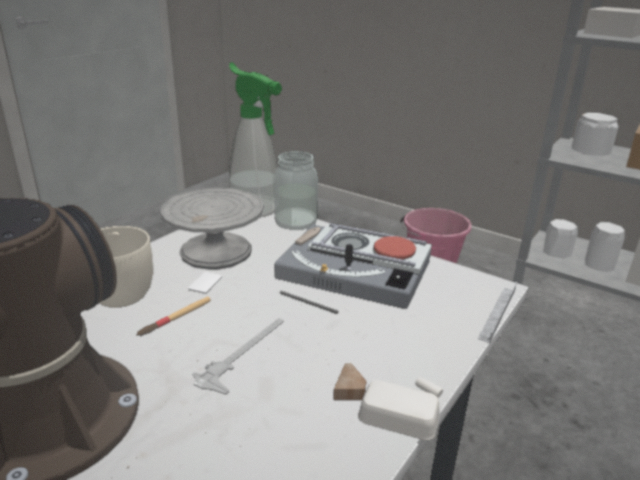

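View pics/wrist0.png

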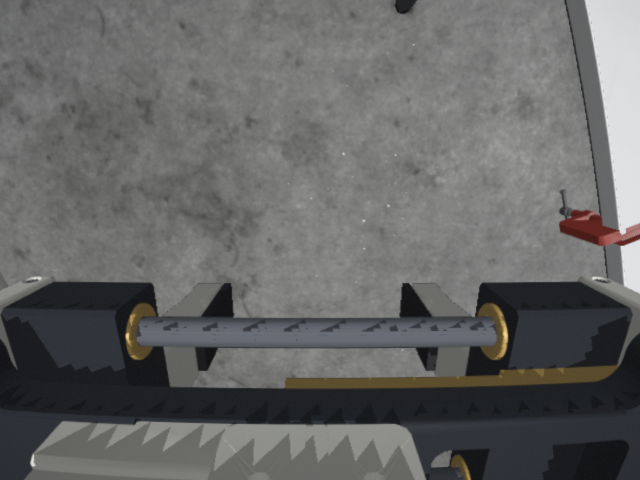

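The top view shows the housing with its window at about (322,188), the tile at (361,178), the knob near (341,222), the clip near (329,239) and the switch near (385,214). That puts the yaw at roughly 12°. The wrist camera currently looks off the table, so I'll retract high, clear of the bottle, and look from two places.

```bash
cat >> h.py <<'E'
def R(a):
    a=np.radians(a); c,s=np.cos(a),np.sin(a)
    return np.array([[c,s,0],[s,-c,0],[0,0,-1.]])
E
python3 - <<'E'
from h import *
p,d,c=load("top0")
for n,u,v in(("win",322,188),("tile",361,178),("bottle",140,112),("jar",227,130),("mug",190,330),("knob",341,222)): print(n,atd(c,d,u,v).round(3))
robot.servo_line([0.16,0.43,0.40],speed=0.2)
robot.goto([0.45,-0.10,0.40],R(12))
robot.servo_line([0.49,-0.06,0.27],speed=0.2); robot.move_gripper(0.0)
grab("wrist","w1")
robot.servo_line([0.49,-0.17,0.27],speed=0.2)
grab("wrist","w2")
print(robot.read_t(),robot.read_qpos())
a=cv2.imread("pics/w1.png")[0:330,60:620]; b=cv2.imread("pics/w2.png")[0:330,60:620]
E
```

```text
win [ 0.57  -0.097  0.048]
tile [ 0.589 -0.179  0.057]
bottle [0.649 0.195 0.31 ]
jar [0.687 0.101 0.074]
mug [0.267 0.188 0.012]
knob [ 0.493 -0.135  0.086]Traceback (most recent call last):
  File "<stdin>", line 6, in <module>
rig.Unreachable: the arm cannot follow that straight line within its joint ranges
```

Run:
```python
from h import *
print(robot.read_t(),robot.read_qpos(),robot.read_position(),robot.read_tcp_rot().round(2).tolist())
for P in([0.49,-0.06,0.27],[0.49,-0.17,0.27],[.5,-.1,.33],[0.5,-0.1,0.07],[0.5,-0.12,0.2],[0.58,-0.26,0.06]):
  for a in(12,102,192,-78): print(P,a,None if (q:=robot.ik(P,R(a))) is None else np.round(q,1))
```

```text
3.85 [ 1.42825795e+02 -7.58421591e+01 -6.78534206e+00 -1.07882745e-02
 -1.59187838e+02 -4.08799671e+01] [ 0.44929778 -0.10003637  0.40086725] [[0.98, 0.21, 0.0], [0.21, -0.98, -0.0], [0.0, 0.0, -1.0]]
[0.49, -0.06, 0.27] 12 [ 15.9   1.6 -17.5   0.  -70.8  86.1]
[0.49, -0.06, 0.27] 102 None
[0.49, -0.06, 0.27] 192 [ 15.9   1.6 -17.5   0.  -70.8 -93.9]
[0.49, -0.06, 0.27] -78 [ 15.9   1.6 -17.5   0.  -70.8  -3.9]
[0.49, -0.17, 0.27] 12 [  2.6   4.1 -14.8   0.  -71.   99.4]
[0.49, -0.17, 0.27] 102 [   2.6    4.1  -14.8    0.   -71.  -170.6]
[0.49, -0.17, 0.27] 192 [  2.6   4.1 -14.8   0.  -71.  -80.6]
[0.49, -0.17, 0.27] -78 [  2.6   4.1 -14.8   0.  -71.    9.4]
[0.5, -0.1, 0.33] 12 [ 10.8   1.7  -9.7   0.  -78.5  91.2]
[0.5, -0.1, 0.33] 102 None
[0.5, -0.1, 0.33] 192 [ 10.8   1.7  -9.7   0.  -78.5 -88.8]
[0.5, -0.1, 0.33] -78 [ 10.8   1.7  -9.7   0.  -78.5   1.2]
[0.5, -0.1, 0.07] 12 [ 10.8  14.5 -31.5   0.  -44.   91.2]
[0.5, -0.1, 0.07] 102 None
[0.5, -0.1, 0.07] 192 [ 10.8  14.5 -31.5   0.  -44.  -88.8]
[0.5, -0.1, 0.07] -78 [ 10.8  14.5 -31.5   0.  -44.    1.2]
[0.5, -0.12, 0.2] 12 [  8.4   6.5 -21.6   0.  -61.9  93.6]
[0.5, -0.12, 0.2] 102 None
[0.5, -0.12, 0.2] 192 [  8.4   6.5 -21.6   0.  -61.9 -86.4]
[0.5, -0.12, 0.2] -78 [  8.4   6.5 -21.6   0.  -61.9   3.6]
[0.58, -0.26, 0.06] 12 [ -6.6  25.3 -15.9   0.  -48.9 108.6]
[0.58, -0.26, 0.06] 102 [  -6.6   25.3  -15.9    0.   -48.9 -161.4]
[0.58, -0.26, 0.06] 192 [ -6.6  25.3 -15.9   0.  -48.9 -71.4]
[0.58, -0.26, 0.06] -78 [ -6.6  25.3 -15.9   0.  -48.9  18.6]
```

Run:
```python
from h import *
robot.movej([10.8,-4,-12,0,-80,91.2])
print(robot.read_t(),robot.read_position())
robot.servo_line([0.49,-0.06,0.27],ori=R(12),speed=0.2); robot.move_gripper(0.0)
grab("wrist","w1")
robot.servo_line([0.49,-0.17,0.27],speed=0.2)
grab("wrist","w2")
print(robot.read_t(),robot.read_qpos().round(1))
```

```text
6.4083 [ 0.45865933 -0.10731058  0.3572774 ]
9.3 [  2.6   4.1 -14.9  -0.  -71.   99.4]
```

View pics/w1.png

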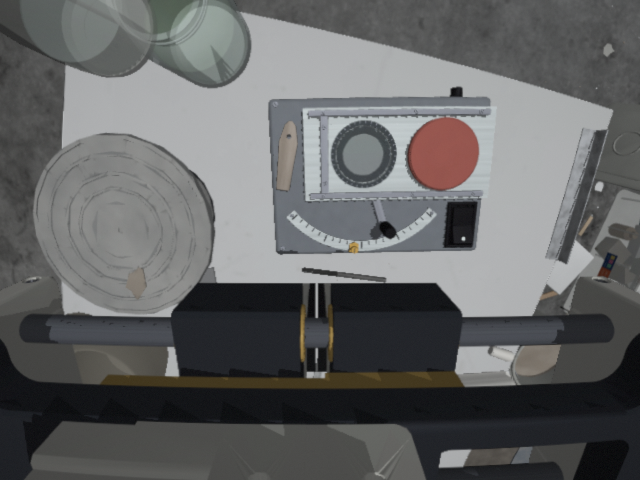

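View pics/w2.png

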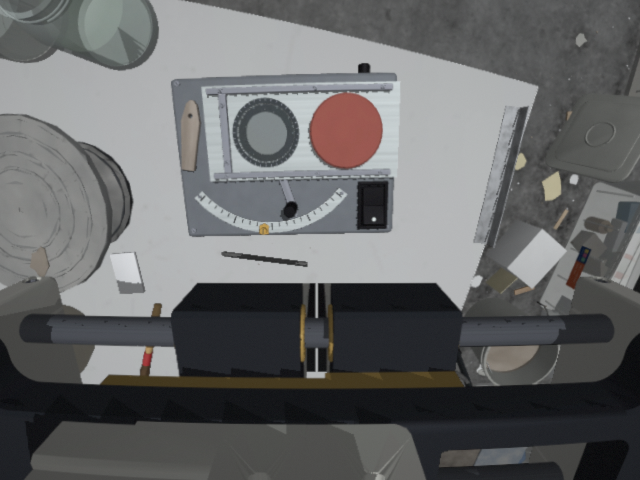

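Both views show the whole housing. In w1 the window is at about (363,153), the tile at (443,153), the knob top near (389,230), the clip near (354,247) and the switch near (461,225). In w2 the window is at about (266,132), the tile at (346,130) and the clip near (263,228). I'll enlarge both.

Run:
```python
from h import *
a=cv2.imread("pics/w1.png")[80:270,260:510]; b=cv2.imread("pics/w2.png")[60:250,160:410]
cv2.imwrite("pics/c12.png",np.vstack([cv2.resize(x,None,fx=3,fy=3,interpolation=cv2.INTER_CUBIC)[:,:][60 if 0 else 0:] for x in (a,)]))
cv2.imwrite("pics/c2.png",cv2.resize(b,None,fx=3,fy=3,interpolation=cv2.INTER_CUBIC))
for s in("w1","w2"):
    p,d,c=load(s); h=cv2.cvtColor(p,cv2.COLOR_RGB2HSV)
    m=cv2.inRange(h,(0,100,60),(10,255,255)); n,l,st,ce=cv2.connectedComponentsWithStats(m); k=1+st[1:,4].argmax()
    cn=cv2.findContours((l==k).astype(np.uint8),0,1)[0][0]; (u,v),_,_=cv2.fitEllipse(cn); print(s,"tile",u,v,atz(c,u,v,.06),"depth",atd(c,d,u,v))
    m=cv2.inRange(h,(12,110,90),(28,255,255)); m[270:]=0; n,l,st,ce=cv2.connectedComponentsWithStats(m)
    for i in range(1,n):
        if st[i,4]>15: print(" brass",st[i],ce[i],atd(c,d,*ce[i]))
```

```text
w1 tile 442.7385559082031 153.33242797851562 [ 0.58985721 -0.17918019  0.06      ] depth [ 0.58980299 -0.17890671  0.06074966]
 brass [349 243   9  10  72] [353.41666667 247.47222222] [ 0.46458737 -0.11051037  0.05313841]
w2 tile 345.55645751953125 130.24356079101562 [ 0.59013337 -0.18052619  0.06      ] depth [ 0.59001781 -0.18041546  0.06157751]
 brass [260 224   8  10  73] [263.52054795 228.90410959] [ 0.46470568 -0.11281737  0.05316298]
```

View pics/c12.png

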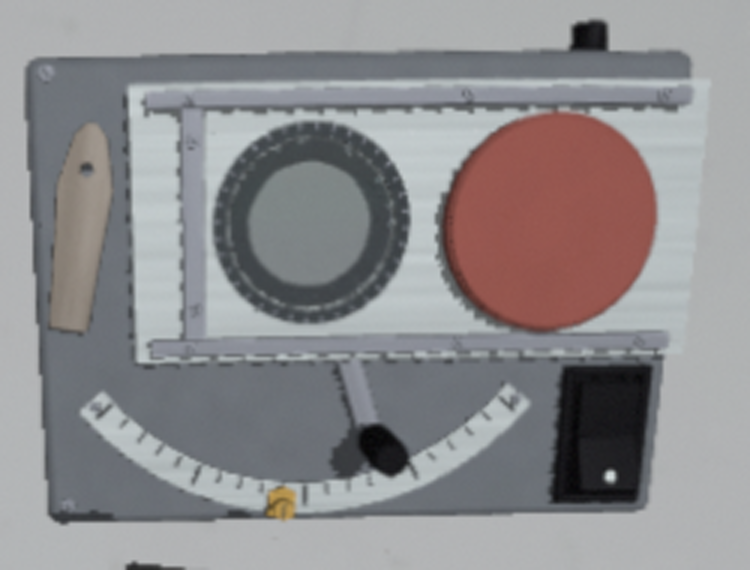

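View pics/c2.png

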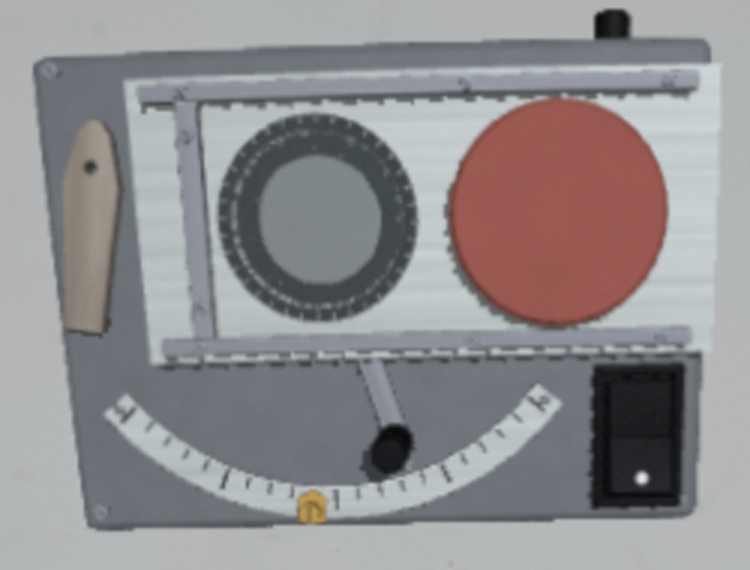

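Window centre reads (363.5,153.5) in w1 and (265.7,131.7) in w2. The lever arm runs towards a knob at about (388,228) in w1, and the clip is at about (353.5,247.5). Next I'll fit the housing pose from the window, the stage corners and both views.

```bash
cat > fit.py <<'E'
from h import *
from scipy.optimize import least_squares
c1=load("w1")[2];c2=load("w2")[2]
cr=lambda x,y,u,v:((x+.5)/3-.5+u,(y+.5)/3-.5+v)
pts=[((0,0),(311.5,221.5),(318,216)),((50,66),(128,86),(124,81)),((-50,66),(137,362),(150,365)),((50,-145),(710,80),(720,64)),((-50,-145),(686,352),(712,353))]
pix=[(np.array(h)/1e3,cr(*a,260,80),cr(*b,160,60)) for h,a,b in pts]
def W(s,x,y,z):
    c,n=np.cos(s[2]),np.sin(s[2]); return np.array([s[0]+c*x-n*y,s[1]+n*x+c*y,z])
def H(s,P):
    c,n=np.cos(s[2]),np.sin(s[2]); d=np.array(P[:2])-s[:2]; return np.array([c*d[0]+n*d[1],-n*d[0]+c*d[1]])*1e3
def res(s): return np.ravel([[proj(c,W(s,*h,.05))-p] for h,a,b in pix for c,p in((c1,a),(c2,b))])
if __name__=="__main__":
    for h,a,b in pix: print(h,"tri",tri(c1,a,c2,b).round(4),"w1",atz(c1,*a,.05)[:2].round(4),"w2",atz(c2,*b,.05)[:2].round(4))
    r=least_squares(res,[.57,-.1,.2],loss="soft_l1"); s=r.x; print("pose",s,np.degrees(s[2]),res(s).round(1))
    np.save("pose.npy",s)
    k=tri(c1,(353.42,247.47),c2,(263.52,228.90)); print("clip",k)
    for P in(k,atz(c1,353.42,247.47,.05),atz(c2,263.52,228.90,.05)):
        h=H(s,P); print(" clip house",h,np.hypot(*h),"ang",.85+np.arctan2(-h[1],-h[0]))
    for c,o,p in((c1,"tile",(442.74,153.33)),(c2,"tile",(345.56,130.24))): print(o,H(s,atz(c,*p,.06)))
    for c,p in((c1,cr(605,435,260,80)),(c2,cr(640,435,160,60))): print("switch mid~(-83,-119)",H(s,atz(c,*p,.048)))
    for t in(1.0,1.1,1.2,1.3): # knob top/base projections in crops
        x,y=-.085*np.cos(t-.85),-.085*-1*-np.sin(t-.85)
        y=-.085*np.sin(t-.85)
        print(t,[((proj(c,W(s,x,y,z))-o+.5)*3-.5).round(0) for z in(.052,.085) for c,o in((c1,(260,80)),(c2,(160,60)))])
E
python3 fit.py
```

```text
[0. 0.] tri [ 0.5714 -0.0965  0.0496] w1 [ 0.5712 -0.0964] w2 [ 0.5715 -0.0965]
[0.05  0.066] tri [ 0.6033 -0.0211  0.0508] w1 [ 0.6033 -0.021 ] w2 [ 0.6034 -0.0208]
[-0.05   0.066] tri [ 0.5067 -0.044   0.0523] w1 [ 0.5069 -0.044 ] w2 [ 0.5059 -0.0433]
[ 0.05  -0.145] tri [ 0.6515 -0.2255  0.0516] w1 [ 0.6518 -0.2263] w2 [ 0.6519 -0.2258]
[-0.05  -0.145] tri [ 0.5548 -0.2488  0.0526] w1 [ 0.5556 -0.2502] w2 [ 0.5538 -0.2495]
pose [ 0.57023489 -0.0965916   0.23143394] 13.260187961078563 [-0.1  0.9 -0.2  1.2 -0.  -0.5  0.1 -0.3 -0.2  0.4  0.5 -0.4  0.1 -0.3
  0.5 -0.1 -1.   0.4 -0.  -0.9]
clip [ 0.46254051 -0.11191636  0.04511546]
 clip house [-108.33817235    9.78605816] 108.77925593542585 ang 0.759915667616623
 clip house [-106.94960448   10.33529514] 107.44783024772929 ang 0.7536620896856089
 clip house [-107.15943161    8.94664274] 107.53225655086679 ang 0.7667040940049328
tile [  0.15808388 -84.8889014 ]
tile [  0.11912914 -86.26470764]
switch mid~(-83,-119) [ -82.22437238 -118.00718557]
switch mid~(-83,-119) [ -81.83711263 -118.90164984]
1.0 [array([342., 447.]), array([363., 449.]), array([357., 468.]), array([354., 465.])]
1.1 [array([363., 442.]), array([385., 444.]), array([380., 463.]), array([377., 459.])]
1.2 [array([384., 436.]), array([406., 437.]), array([403., 456.]), array([400., 452.])]
1.3 [array([405., 427.]), array([426., 427.]), array([426., 446.]), array([422., 442.])]
```

Results agree: window z 49.6 mm, tile centre at housing (0,-85.5), lever about 1.16 rad, clip about 0.76 rad. Now I'll push the lever, aiming slightly short, and look.

```bash
cat > lev.py <<'E'
from fit import *
s=np.load("pose.npy"); Y=np.degrees(s[2])
def fpose(t,off,z,r=.085):
    a=t-.85; x,y=-r*np.cos(a)+off*np.sin(a),-r*np.sin(a)-off*np.cos(a)
    return W(s,x,y,z),R(Y-90*np.sign(off)+np.degrees(a) if off>0 else Y-90+np.degrees(a))
def push(ts,off,z=.064,sp=.05):
    for t in ts:
        p,o=fpose(t,off,z); robot.servo_line(p,ori=o,speed=sp)
        print(round(t,3),(robot.read_position()-p).round(4),robot.read_force().round(1))
E
python3 - <<'E'
from lev import *
p,o=fpose(1.16,.030,.13); robot.goto(p,o)
p,o=fpose(1.16,.030,.064); robot.servo_line(p,ori=o,speed=.15)
push([1.16],.018,sp=.1); push([1.06,.96,.86,.79],.016)
p,o=fpose(.79,.026,.064); robot.servo_line(p,speed=.1)
p,o=fpose(.79,.026,.13); robot.servo_line(p,speed=.2)
robot.goto(W(s,-.08,.06,.2),R(Y-90))
grab("wrist","w3")
print(robot.read_t())
E
python3 - <<'E'
from h import *; import numpy as np
from fit import W,H
s=np.load("pose.npy"); p,d,c=load("w3")
for n,P in(("win",(0,0,.05)),("idx",(-.0992*np.cos(-.09),.0089,.044)),("knob",(-.085,0,.085))): print(n,proj(c,W(s,*P)).round(1))
E
```

```text
1.16 [0.0005 0.0004 0.0012] [0.2 0.4 0.3]
1.06 [ 0.0004 -0.      0.0005] [-0.4  1.   0.7]
0.96 [ 0.0001 -0.0001  0.0001] [ 0.8 -0.1  0.1]
0.86 [ 0.0001 -0.     -0.    ] [ 0.3 -0.   0.4]
0.79 [ 0.     -0.0001 -0.0001] [-0.5  0.5 -0.1]
13.8833
win [228.5 166.7]
idx [336.5 176. ]
knob [322.6 168.6]
```

View pics/w3.png

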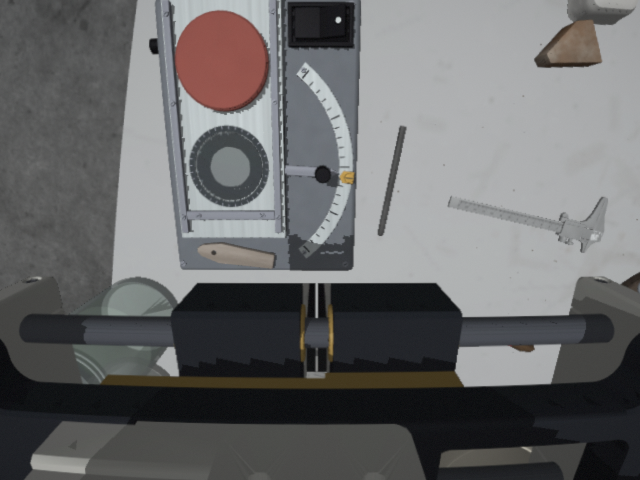

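The w3 view shows the lever with its knob at (322,174), the clip at (347,177) and the window at (230,166). The pointer stands just short of the clip, so I'll enlarge this region.

Run:
```python
from h import *
from fit import W,H
s=np.load("pose.npy"); p,d,c=load("w3")
a=p[145:205,285:365,::-1]; cv2.imwrite("pics/c3.png",cv2.resize(a,None,fx=10,fy=10,interpolation=cv2.INTER_CUBIC))
h=cv2.cvtColor(p,cv2.COLOR_RGB2HSV)
m=cv2.inRange(h,(12,110,90),(28,255,255)); m[270:]=0;m[:,:300]=0;m[:,370:]=0
v,u=np.nonzero(m); print("brass",u.mean(),v.mean(),v.min(),v.max(),u.min(),u.max())
g=p.max(2); k=(g<60).astype(np.uint8); k[:150]=0;k[200:]=0;k[:,:305]=0;k[:,340:]=0
v2,u2=np.nonzero(k); print("knob",u2.mean(),v2.mean(),u2.min(),u2.max(),v2.min(),v2.max())
for n,P in(("clip",atz(c,u.mean(),v.mean(),.05)),("knob",atz(c,u2.mean(),v2.mean(),.083))):
    q=H(s,P); print(n,q,np.hypot(*q),.85+np.arctan2(-q[1],-q[0]))
for t in(.74,.76,.78,.8): print(t,[((proj(c,W(s,-r*np.cos(t-.85),-r*np.sin(t-.85),z))-[285,145]+.5)*10-.5).round(0).tolist() for r,z in((.06,.046),(.0992,.044),(.085,.085),(.085,.052))])
```

```text
brass 347.1439393939394 176.97727272727272 172 183 340 353
knob 322.64 174.26666666666668 315 330 166 182
clip [-108.16037866    9.30550771] 108.55993729636697 0.7641769865607286
knob [-85.12410113   4.66154983] 85.2516430300009 0.7952928329273568
0.74 [[97.0, 290.0], [517.0, 336.0], [373.0, 357.0], [367.0, 325.0]]
0.76 [[99.0, 277.0], [520.0, 315.0], [375.0, 336.0], [369.0, 307.0]]
0.78 [[99.0, 264.0], [522.0, 293.0], [377.0, 315.0], [371.0, 288.0]]
0.8 [[100.0, 251.0], [524.0, 271.0], [379.0, 294.0], [372.0, 269.0]]
```

View pics/c3.png

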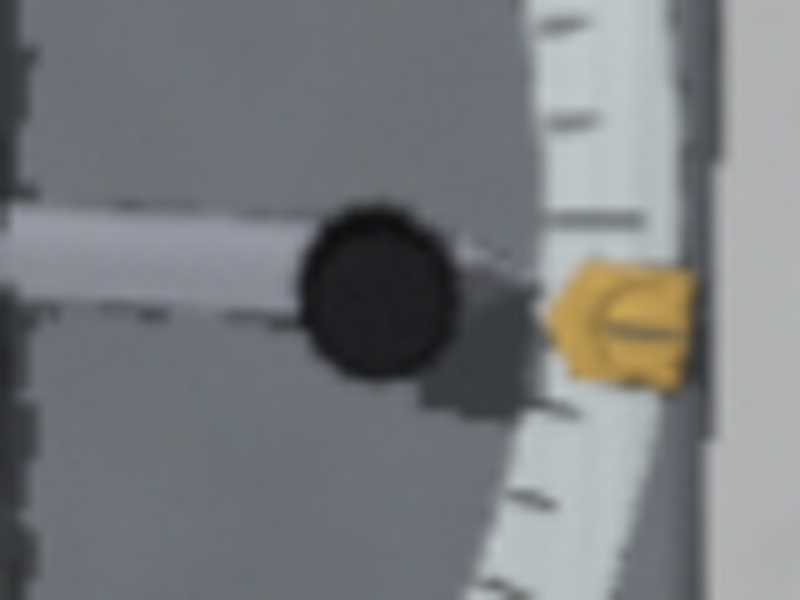

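The crop shows the pointer tip at about (538,286) and the clip point at (548,320), so the pointer is about 0.03 rad short. The knob and clip centroids give the same figure. I'll push on by 0.033 and measure again from the same viewpoint.

Run:
```python
from lev import *
p,o=fpose(.79,.026,.13); robot.goto(p,o)
p,o=fpose(.79,.026,.064); robot.servo_line(p,ori=o,speed=.2)
push([.79],.018,sp=.1); push([.757],.016,sp=.03)
p,o=fpose(.757,.026,.064); robot.servo_line(p,speed=.1)
p,o=fpose(.757,.04,.13); robot.servo_line(p,speed=.2)
robot.goto(W(s,-.08,.03,.15),R(Y-90))
p,d,c=grab("wrist","w4")
print(robot.read_t())
h=cv2.cvtColor(p,cv2.COLOR_RGB2HSV)
e=proj(c,W(s,-.095,.009,.05)).astype(int); print(e)
u0,v0=e[0]-55,e[1]-40; a=p[v0:v0+80,u0:u0+100]
cv2.imwrite("pics/c4.png",cv2.resize(a[:,:,::-1],None,fx=7,fy=7,interpolation=cv2.INTER_CUBIC))
m=cv2.inRange(h,(12,110,90),(28,255,255))[v0:v0+80,u0:u0+100]
v,u=np.nonzero(m); q=H(s,atz(c,u.mean()+u0,v.mean()+v0,.05)); print("clip",.85+np.arctan2(-q[1],-q[0]))
for t in(.74,.76,.78): print(t,[((proj(c,W(s,-r*np.cos(t-.85),-r*np.sin(t-.85),z))-[u0,v0]+.5)*7-.5).round(0).tolist() for r,z in((.06,.046),(.0992,.044),(.1085,.05),(.085,.085))])
```

```text
0.79 [0.001  0.0005 0.0015] [0.  0.2 1.6]
0.757 [0.0003 0.     0.0005] [-0.7  0.1 -0.1]
16.5833
[335 219]
clip 0.7715591293538372
0.74 [[79.0, 258.0], [418.0, 292.0], [502.0, 312.0], [303.0, 361.0]]
0.76 [[80.0, 248.0], [420.0, 275.0], [505.0, 293.0], [304.0, 344.0]]
0.78 [[81.0, 238.0], [421.0, 259.0], [507.0, 275.0], [306.0, 327.0]]
```

View pics/c4.png

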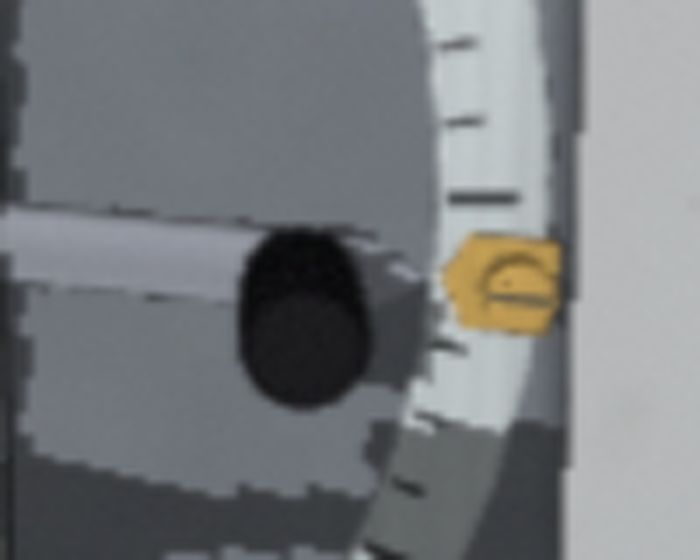

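The crop shows the pointer tip at about (424,275) on the clip's axis line (point at (442,279)), within about 0.004 rad, so the lever is set. Next is the tile push, watching the force.

Run:
```python
from lev import *
o=R(Y-90); z=.0555
robot.goto(W(s,0,-.147,.11),o)
robot.servo_line(W(s,0,-.147,z),ori=o,speed=.15); print(robot.read_force().round(1))
robot.servo_line(W(s,0,-.056,z),speed=.06)
ax=W(s,0,1,0)-W(s,0,0,0); f0=robot.read_force()@ax; print(f0)
for k in range(13):
    y=-.055+.001*k; robot.servo_line(W(s,0,y,z),speed=.03); f=robot.read_force()@ax
    if f-f0<-5: break
print(y,f,H(s,robot.read_position()))
robot.servo_line(W(s,0,y-.012,z),speed=.1); robot.servo_line(W(s,-.02,y-.03,.12),speed=.2)
p,d,c=grab("wrist","w5"); print(robot.read_t())
h=cv2.cvtColor(p,cv2.COLOR_RGB2HSV); m=cv2.inRange(h,(0,100,60),(10,255,255)); n,l,st,ce=cv2.connectedComponentsWithStats(m); k=1+st[1:,4].argmax(); print(st[k])
robot.goto(W(s,-.06,-.01,.24),R(Y)); p,d,c=grab("wrist","w6")
h=cv2.cvtColor(p,cv2.COLOR_RGB2HSV); m=cv2.inRange(h,(0,100,60),(10,255,255)); n,l,st,ce=cv2.connectedComponentsWithStats(m); k=1+st[1:,4].argmax(); print(st[k])
cn=cv2.findContours((l==k).astype(np.uint8),0,1)[0][0]; (u,v),_,_=cv2.fitEllipse(cn); print("tile",H(s,atz(c,u,v,.06)),robot.read_t())
m=cv2.inRange(h,(12,110,90),(28,255,255)); e=proj(c,W(s,-.1085,.009,.05)).astype(int); v,u=np.nonzero(m[e[1]-15:e[1]+15,e[0]-15:e[0]+15]); print(e,len(v))
```

```text
[ 0.4 -0.3  0.1]
-0.12780278746620297
-0.047 -5.368144867489678 [  0.25652563 -47.66558703]
22.6417
[307 350  20  28 163]
[ 267  125   77   79 4681]
tile [1.48953126 0.7505442 ] 24.0
[299 265] 33
```

The tile met the stop at the expected place, and the camera puts its centre at the window. Now the switch press.

Run:
```python
from lev import *
o=R(Y)
robot.goto(W(s,-.097,-.119,.10),o)
f0=robot.read_force()[2]
robot.servo_line(W(s,-.097,-.119,.058),ori=o,speed=.1)
for z in np.arange(.056,.0425,-.001):
    robot.servo_line(W(s,-.097,-.119,z),speed=.03); f=robot.read_force()[2]-f0; print(round(z,4),round(f,1),robot.read_position()[2].round(4))
    if f>14: break
robot.servo_line(W(s,-.097,-.119,.12),speed=.15)
robot.goto(W(s,-.08,-.06,.22),o); p,d,c=grab("wrist","w7"); print(robot.read_t())
def tilecentre(p,c):
    h=cv2.cvtColor(p,cv2.COLOR_RGB2HSV); m=cv2.inRange(h,(0,100,60),(10,255,255)); n,l,st,ce=cv2.connectedComponentsWithStats(m); k=1+st[1:,4].argmax()
    cn=cv2.findContours((l==k).astype(np.uint8),0,1)[0][0]; return H(s,atz(c,*cv2.fitEllipse(cn)[0],.06))
print(tilecentre(p,c))
for x in(-.104,-.097,-.09,-.076,-.069): # switch top heights by depth
    u,v=proj(c,W(s,x,-.119,.049)); print(x,atd(c,d,u,v)[2].round(4),p[int(v),int(u)])
# knob angle
for t in(.72,.74,.76,.78,.80):
    u,v=proj(c,W(s,-.085*np.cos(t-.85),-.085*np.sin(t-.85),.085)); print(t,p[int(v),int(u)],atd(c,d,u,v)[2].round(3))
```

```text
0.056 -0.7 0.0565
0.055 1.8 0.0553
0.054 2.9 0.054
0.053 2.9 0.0528
0.052 1.8 0.0518
0.051 1.4 0.0509
0.05 1.8 0.0499
0.049 1.0 0.0489
0.048 5.7 0.0483
0.047 12.8 0.0481
0.046 21.9 0.048
29.3
[1.39449451 0.16382769]
-0.104 0.0486 [23 22 25]
-0.097 0.0486 [87 89 89]
-0.09 0.0484 [23 21 25]
-0.076 0.0511 [20 19 21]
-0.069 0.0533 [19 18 22]
0.72 [22 22 24] 0.086
0.74 [21 22 25] 0.086
0.76 [23 23 26] 0.085
0.78 [22 23 25] 0.085
0.8 [21 20 23] 0.083
```

The switch's front half is level at 48.5 mm with the rear raised, the tile is home and the knob hasn't moved. Handing in.

```bash
python3 -c "
from rig import robot
print(robot.job_done())"
```

```text
the job is handed in; nothing more can be done
None
```

I set the iris pointer opposite the index clip (within about 0.004 rad by camera), pushed the tile fully home over the window, pressed the lamp switch on, and handed the job in at about 29 s; no verdict came back.

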